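# Set the slide reader's depth stop with the orange gauge

### The arm

A 6-joint arm with a two-finger parallel gripper is mounted at the origin on the work surface. World frame = base frame: x ahead of the robot, y to its left, z up, the work surface at z = 0. Lengths are in m, angles in degrees, forces in N, time in s.
With the tool pointing down it reaches from about 0.375 to 0.975 m from the base axis. Payload 3.8 kg.
Tool frame: the origin (TCP) lies midway between the tips of the shut fingers; the grasp point (between the pads) lies tcp_to_grasp behind it (tcp_to_grasp is the distance from the TCP to the grasp point, in m); z points along the fingers, y is the line along which they close (so a half turn about z gives the same grasp; the last joint's range is limited). The gripper opens to 85 mm and grips with 20 to 120 N. Pads are 22 mm wide; open, the fingers measure 114 mm over their backs; the gripper's body (76 mm by 85 mm) begins 54 mm behind the grasp point. The pads swing forward as they close: fully open they stand 13 mm farther back than shut.
Start: joints at [-79.292, 15.12, 91.902, -0, 72.978, -2.114], TCP at [0.15, -0.658, 0.204] pointing down, gripper open.
Joint ranges: [-150.88, 150.88], [-54.13, 125.18], [17.81, 147.31], [-75.09, 255.09], [0, 152.58], [-146.25, 146.25]. Speed limits (degrees/s): [147.25, 147.25, 180, 180, 180, 180].

### API

Orientations are given as a 3x3 rotation matrix whose columns are the frame's x, y, z axes.
In Python, from bench import get_state, camera, camera_model, hand_in, tcp_to_grasp gives the robot as it stands.
- The arm moves only by the shell command python3 -m pendant 'ROWS' [FORCE]. ROWS is JSON, a list of rows, each a list of 7 numbers: the shift along the tool's x, y, z in mm, then the turn, a rotation vector about the tool's x, y, z in degrees, then the opening, from 0 (shut) to 1 (fully open). In form: [[tx, ty, tz, ax, ay, az, fingers], ...]. A call has 1 to 8 rows; each row shifts and turns the commanded pose from where the row before left it, along the tool's axes as they then stand; what a row does not reach is not made up. A row lasts 1/10 s, in which the tool goes at most 50 mm and 8.59 degrees, less where a joint would pass 70% of its speed; a pose out of reach is approached as far as the arm can. A call is refused whole if a number of a shift passes 50 or a number of a turn 8.59, either way. A call with a gripper value outside its range is refused whole. The fingers move at their own pace and stop on an object; FORCE is the grip in N (left out, the last holds). Time passes only in rows, so rows that do not move let the fingers close. It gives the time, the measured TCP pose, the force, the opening and the grip force at its end, in the units of the state.
- get_state(): the state, without advancing time (a new reading comes with each control period).
- camera(name): name is "scene" or "top" or "wrist"; returns the picture (400x640x3 uint8, red, green, blue); there is no depth.
- camera_model(name): a dict with "camera_matrix" (3x3 intrinsics, pixels), "pose" (4x4, takes a point from camera to world coordinates); the wrist camera has in their place "hand_eye" (4x4, takes a point from camera to tool coordinates, whose origin is the TCP and whose axes are the flange's). Camera axes: x right, y down, z forward; pixel columns grow to the right and rows downward; lengths in m; the calibration is good to about 2 mm. A picture is of the moment at which its call begins: read the wrist's pose just before it. camera_model takes no time and is no camera call.
- hand_in(): hands the job in; it is judged then, once.
The state is a dict: "time_s": time; "joints": joint angles; "joint_vel": joint speeds; "effort": joint torques, N m; "position": TCP position; "tcp_rot": TCP orientation; "contact_force": force on the tool from outside, world axes, zero at the start; "wrist_torque": the same for the moment, N m; "width": finger opening in m; "grasp_force": force on a finger pad.
Only numpy, scipy, OpenCV 4.12 (cv2) and the standard library are available. Lean on these libraries where they do the work, as an engineer would, in place of code of your own. Each camera call takes 0.05 s, during which the arm holds its last target. There are 200 camera calls.

### The job

Take the orange setting gauge out of its stand and push its blade straight down into the slot on top of the white reader, against the sliding stop inside, until the line where bare steel turns orange is flush with the reader's top. Leave the gauge standing there, let go, with the blue gauge and the other things on the bench left as they are.

Things in the scene. Friction and masses are not known exactly. Their poses are not given: they have to be found in the camera images.
- orange_grip (a point): Orange gauge, 110 mm tall, 0.1 kg, upright in one of the stand's slots (either): orange handle 16 (its x) x 36 (y) x 40 mm tall; centred below it a blade 5 (x) x 26 (y) x 70 mm long, lower 45 mm bare steel, upper 25 mm orange. Point: handle's centre, 45 mm above the colour line, 90 mm above the tip; at the start 100 mm above the bench. z up. Same after a half turn
- orange_line (a point): The line on the orange gauge where bare steel turns orange: the centre of the blade's section, 45 mm above its tip, 45 mm below the handle's centre. Same axes as the gauge
- blue_grip (a point): Blue gauge in the stand's other slot, same size and shape but blue, with a shorter bare end: leave it. This point is its handle's centre
- stand: Fixed aluminium block 70 (x) x 150 (y) x 80 mm tall with two through slots, each 8 x 30 mm (long along y), at y = +38 and -38 mm. The gauges' handles rest on its top, the 70 mm blades hang in the slots: lift straight up. Origin: centre of its underside
- slot (a point): Slot mouth, black-rimmed, in the top face of the white reader, a fixed box 150 (x) x 170 (y) x 95 mm tall with a grey display hump 30 mm high along its -x edge, 60 mm from the slot. Point: the slot's centre level with the top face, 95 mm above the bench. Slot 8 (x) x 31 (y) mm, 80 mm deep, with a 5 mm lead-in chamfer all round. x across the slot, y along it, z up
- stop (a joint): Yellow sliding stop in the slot, pushed down by the blade's tip. 0 = its top 14 mm below the reader's top, growing downward (m); starts at 0 to 12 mm, is at 31 mm when set. Moves under about 6 N, stays where it is left (no spring; carries the gauge's weight); its travel ends at 52 mm, so it does not itself mark the depth
- reagent_center (a point): Amber reagent bottle with a blue cap, 60 mm across, 120 mm tall: leave it. This point is half-way up
- cup_center (a point): White sample cup, 60 mm across the rim, 60 mm tall: leave it. This point is half-way up
- slidebox_center (a point): Green slide box 80 by 100 by 34 mm: leave it. This point is its centre
- rack_center (a point): Blue tube rack 55 by 130 mm with capped tubes, 91 mm tall over the caps: leave it. This point is half-way up
- marker_center (a point): Yellow and black flat marker pen, 130 by 19 by 15 mm, lying between reader and stand: leave it. This point is its centre
Mind the look-alikes: they are no part of the job. There is more than one size of the part that bears orange_grip; the job needs the smaller. What is shaped like the part that bears slot but pink is not meant.

How it is judged (in metres and radians):
On the way:
1. the orange gauge is lifted out of its stand (height (world z) of orange_grip above 0.172 m), for 0.1 s.
At the end, for the whole second after the job is handed in: The orange gauge stands upright (within 0.15 rad) in the reader's slot, its colour line within 4 mm of the reader's top face in height, within 5 mm across and 6 mm along the slot of its centre, its width along the slot (within 0.25 rad) (z of orange_line in the frame of slot between -0.004 and 0.004 m and x of orange_line in the frame of slot between -0.005 and 0.005 m and y of orange_line in the frame of slot between -0.006 and 0.006 m and angle between orange_grip's own z axis and vertical below 0.15 rad and angle between the y axis of orange_grip and the y axis of slot, either way round below 0.25 rad); the robot touches nothing.
It fails at once if the blue gauge is moved by more than 20 mm (distance of blue_grip from where it was at the start of the episode above 0.02 m).
It fails at once if another thing on the bench is moved by more than 30 mm (distance of any of reagent_center, cup_center, slidebox_center, rack_center, marker_center from where it was at the start of the episode above 0.03 m).
It also fails if it takes over 46 s, if anything falls off the work surface, if the arm or the gripper's body presses on something with over 40 N, if the wrist force passes 120 N, or if a joint passes its speed limit or range.

## Working session

There is one attempt and no reset: what is moved stays moved. The work goes in short steps, Python scripts to look and compute and a shell command to move; the robot and the scene stay as the last step left them, time stands still between calls to the robot, and variables do not carry over. Pictures are saved under pics/ and viewed, at most 13 in all, crops included, and the job is handed in when it is done.

```bash
mkdir -p pics; python3 - <<'E'
from bench import *
import cv2,numpy as np
s=get_state();print(s['position'],np.round(s['tcp_rot'],3).tolist(),tcp_to_grasp if not callable(tcp_to_grasp) else tcp_to_grasp(),s['width'])
for n in("scene","top"):
    cv2.imwrite(f"pics/{n}0.png",camera(n)[:,:,::-1]);m=camera_model(n);print(n,np.round(m['camera_matrix'],1).tolist(),np.round(m['pose'],3).tolist())
print(np.round(camera_model('wrist')['hand_eye'],3).tolist())
E
```

```text
[ 0.14963528 -0.65741683  0.20286679] [[0.975, 0.222, -0.0], [0.222, -0.975, 0.002], [0.0, -0.002, -1.0]] 0.0187 0.08547691184710912
scene [[416.0, 0.0, 321.4], [0.0, 416.0, 197.7], [0.0, 0.0, 1.0]] [[0.31, 0.741, -0.595, 1.119], [0.951, -0.236, 0.201, -0.231], [0.009, -0.628, -0.778, 0.93], [0.0, 0.0, 0.0, 1.0]]
top [[426.0, 0.0, 326.2], [0.0, 426.0, 203.5], [0.0, 0.0, 1.0]] [[0.024, -0.98, 0.197, 0.252], [-1.0, -0.023, 0.007, -0.026], [-0.002, -0.198, -0.98, 1.378], [0.0, 0.0, 0.0, 1.0]]
[[-0.001, -0.951, -0.31, 0.079], [1.0, -0.001, 0.0, 0.001], [-0.0, -0.31, 0.951, -0.169], [0.0, 0.0, 0.0, 1.0]]
```

View pics/top0.png

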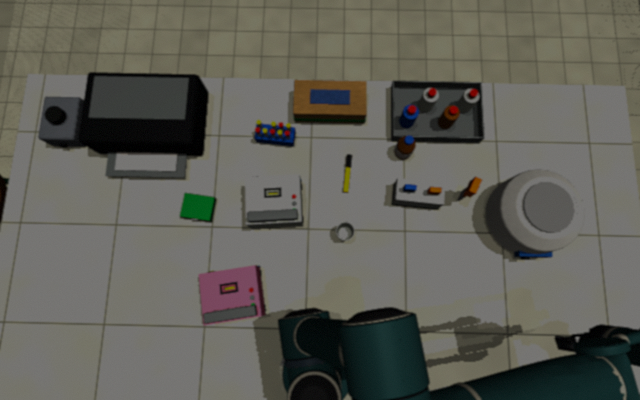

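View pics/scene0.png

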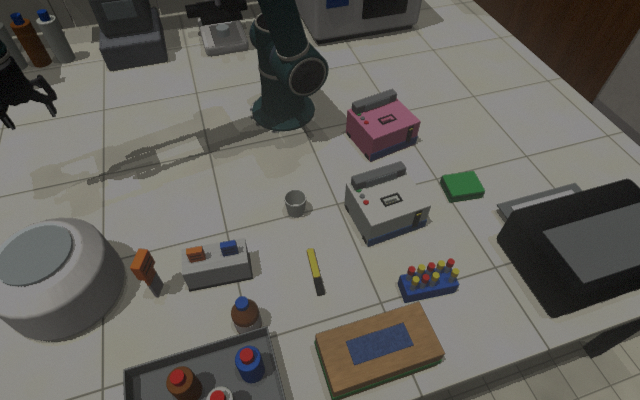

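The top view shows the white reader with its slot near (272,192), and the stand near (420,195) with the blue handle at (410,188) and the orange at (435,190). A larger orange decoy stands at (472,187). Next I'll enlarge the reader and stand.

```bash
python3 - <<'E'
import cv2,numpy as np
a=cv2.imread('pics/top0.png');b=cv2.imread('pics/scene0.png')
f=lambda i,x,y,w,h:cv2.resize(i[y:y+h,x:x+w],None,fx=5,fy=5,interpolation=cv2.INTER_CUBIC)
g=lambda i:np.clip(i*1.4,0,255).astype('uint8')
o=np.zeros((600,800,3),'uint8')
o[:300,:400]=g(f(a,235,170,80,60));o[:300,400:]=g(f(a,385,165,80,60))
o[300:,:500]=g(f(b,340,160,100,60));o[300:,500:]=f(b,180,230,60,60)
cv2.imwrite('pics/crop1.png',o)
E
```

```text
(no output)
```

View pics/crop1.png

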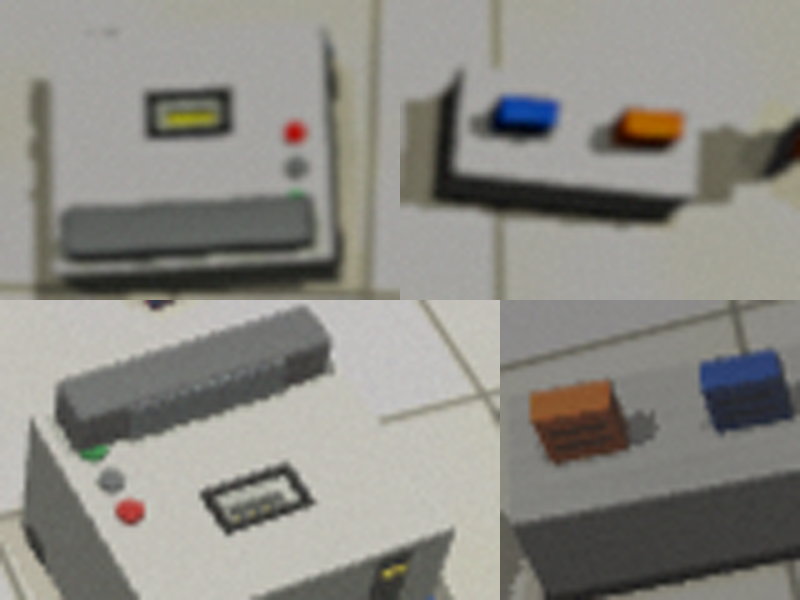

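```bash
cat > h.py <<'E'
from bench import *
import cv2,numpy as np
def ray(K,T,uv,z):
    d=T[:3,:3]@np.linalg.solve(K,[uv[0],uv[1],1]);return T[:3,3]+d*(z-T[2,3])/d[2]
def pt(n,uv,z):
    m=camera_model(n)
    K=np.array(m['camera_matrix'])
    if n=='wrist':
        s=get_state();P=np.eye(4);P[:3,:3]=s['tcp_rot'];P[:3,3]=s['position'];T=P@np.array(m['hand_eye'])
    else:T=np.array(m['pose'])
    return ray(K,T,uv,z)
E
python3 - <<'E'
from h import *
c=lambda x,y,u,v:(x+u/5-.4,y+v/5-.4)
p=lambda *a:print(np.round(pt(*a),4))
p('top',c(235,170,189,113),.095);p('scene',c(340,160,259,198),.095)
p('top',c(385,165,253,120),.12);p('scene',c(180,230,73,100),.12)
print('stand/handle axes')
for u,v in((460,70),(452,172),(700,195)):p('top',c(385,165,u-400,v),.08)
print('reader corners')
for u,v in((52,30),(322,30),(335,262),(55,262)):p('top',c(235,170,u,v),.095)
E
```

```text
[0.5423 0.1507 0.095 ]
[0.5404 0.1552 0.095 ]
[ 0.5594 -0.3459  0.12  ]
[ 0.5562 -0.343   0.12  ]
stand/handle axes
[ 0.5986 -0.2357  0.08  ]
[ 0.5329 -0.2301  0.08  ]
[ 0.5219 -0.384   0.08  ]
reader corners
[0.5934 0.2387 0.095 ]
[0.5972 0.0705 0.095 ]
[0.4514 0.0572 0.095 ]
[0.4474 0.2279 0.095 ]
```

```bash
python3 -m pendant '[[0,0,-20,0,0,-8.5,1],[0,0,-20,0,0,-8.5,1],[0,0,-20,0,0,-8.5,1],[0,0,-20,0,0,-8.5,1],[0,0,-20,0,0,-8.5,1],[0,0,-20,0,0,-8.5,1],[0,0,-10,0,0,-8.5,1],[0,0,-10,0,0,-8.5,1]]'; cat >> h.py <<'E'
def go(x,y,z):
    s=get_state();R=np.array(s['tcp_rot'])
    print('tool mm',np.round(R.T@(np.array([x,y,z])-s['position'])*1000,1),'yaw',np.degrees(np.arctan2(R[1,0],R[0,0])).round(2),'t',s['time_s'],np.round(s['position'],4))
E
python3 -c "
from h import *
go(.49,-.345,.33)"
```

```text
time_s: 0.9
position: [0.1498, -0.6581, 0.3446]
tcp_rot: [[0.153, 0.988, -0.0], [0.988, -0.153, 0.0], [0.0, -0.0, -1.0]]
contact_force: [0.4, 0.1, -0.5]
width: 0.0853
grasp_force: 0.0
tool mm [361.6 288.1  14.6] yaw 81.17 t 0.9 [ 0.1498 -0.6581  0.3446]
```

```bash
python3 -m pendant '[[32,36,0,0,0,-5,1],[32,36,0,0,0,0,1],[32,36,0,0,0,0,1],[32,36,0,0,0,0,1],[32,36,0,0,0,0,1],[32,36,0,0,0,0,1],[32,36,0,0,0,0,1],[32,36,0,0,0,0,1]]' | head -3;  python3 -c "
from h import *
go(.558,-.3445,.25)"
```

```text
time_s: 1.7
position: [0.4592, -0.4257, 0.3436]
tcp_rot: [[0.073, 0.997, -0.001], [0.997, -0.073, 0.001], [0.0, -0.001, -1.0]]
tool mm [88.1 92.7 93.6] yaw 85.82 t 1.7 [ 0.4592 -0.4257  0.3436]
```

```bash
python3 -m pendant '[[22,23,20,0,0,0,1],[22,23,20,0,0,0,1],[22,23,20,0,0,0,1],[22,23,30,0,0,0,1],[0,0,0,0,0,0,1],[0,0,0,0,0,0,1]]' | head -3;  python3 -c "
from h import *
go(.558,-.3445,.25)
cv2.imwrite('pics/w1.png',camera('wrist')[:,:,::-1])"
```

```text
time_s: 2.3
position: [0.5557, -0.3452, 0.2524]
tcp_rot: [[0.071, 0.997, -0.003], [0.997, -0.071, 0.002], [0.001, -0.003, -1.0]]
tool mm [0.9 2.2 2.4] yaw 85.92 t 2.3 [ 0.5557 -0.3452  0.2524]
```

View pics/w1.png

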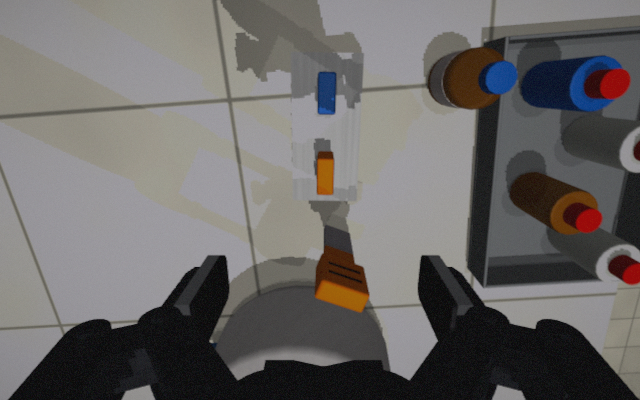

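The wrist view shows our gauge's handle top at about x 317–333, y 160–194, and the blue one at (326,93). The taller decoy is behind, at (342,280).

```bash
python3 - <<'E'
from h import *
p=lambda *a:print(np.round(pt(*a),4))
p('wrist',(325.5,178),.12);p('wrist',(317,176),.12);p('wrist',(333.5,176),.12);p('wrist',(325,194),.12);p('wrist',(326,161.5),.12)
p('wrist',(327,97),.12);p('wrist',(340,290),.15)
a=cv2.imread('pics/w1.png')
cv2.imwrite('pics/c2.png',cv2.resize(a[50:210,280:380],None,fx=3.7,fy=3.7,interpolation=cv2.INTER_CUBIC))
E
```

```text
[ 0.5577 -0.3514  0.12  ]
[ 0.5498 -0.3488  0.12  ]
[ 0.5655 -0.35    0.12  ]
[ 0.5561 -0.3673  0.12  ]
[ 0.5593 -0.3354  0.12  ]
[ 0.5643 -0.2776  0.12  ]
[ 0.5641 -0.4555  0.15  ]
```

View pics/c2.png

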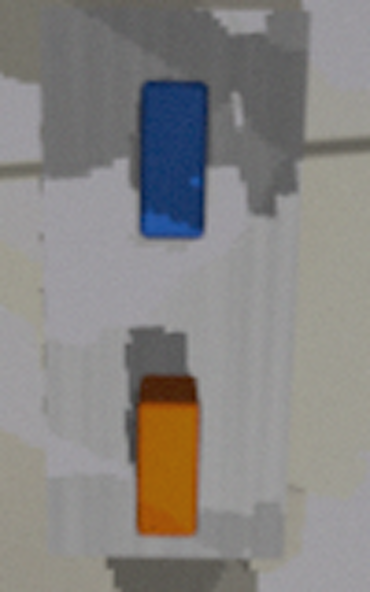

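```bash
python3 - <<'E'
from h import *
for z in(.12,.15,.18,.21):print(z,np.round(pt('wrist',(342,296),z),3),np.round(pt('scene',(144,254),z),3),np.round(pt('top',(475,182),z),3))
print(np.round(pt('wrist',(325,176.5),.12),4),np.round(pt('wrist',(327,93.2),.12),4));go(.5575,-.349,.0865)
E
```

```text
0.12 [ 0.566 -0.484  0.12 ] [ 0.534 -0.451  0.12 ] [ 0.583 -0.467  0.12 ]
0.15 [ 0.566 -0.462  0.15 ] [ 0.555 -0.443  0.15 ] [ 0.575 -0.457  0.15 ]
0.18 [ 0.565 -0.441  0.18 ] [ 0.577 -0.435  0.18 ] [ 0.567 -0.446  0.18 ]
0.21 [ 0.565 -0.42   0.21 ] [ 0.599 -0.427  0.21 ] [ 0.559 -0.436  0.21 ]
[ 0.5574 -0.3499  0.12  ] [ 0.5646 -0.2744  0.12  ]
tool mm [ -2.4   1.9 167.6] yaw 85.85 t 2.35 [ 0.5559 -0.3464  0.2541]
```

```bash
python3 -m pendant '[[-2.5,2,28,0,0,-0.5,1],[0,0,28,0,0,-0.5,1],[0,0,28,0,0,0,1],[0,0,28,0,0,0,1],[0,0,25,0,0,0,1],[0,0,20,0,0,0,1],[0,0,10,0,0,0,1],[0,0,0,0,0,0,1]]' | head -4;  python3 -c "
from h import *
go(.5575,-.349,.0865)"; python3 -m pendant '[[0,0,0,0,0,0,0],[0,0,0,0,0,0,0],[0,0,0,0,0,0,0],[0,0,0,0,0,0,0],[0,0,0,0,0,0,0],[0,0,0,0,0,0,0],[0,0,0,0,0,0,0],[0,0,0,0,0,0,0]]' 60
```

```text
time_s: 3.15
position: [0.557, -0.3496, 0.0868]
tcp_rot: [[0.057, 0.998, -0.001], [0.998, -0.057, 0.001], [0.0, -0.001, -1.0]]
contact_force: [0.2, 0.6, 0.0]
tool mm [0.6 0.5 0.3] yaw 86.74 t 3.15 [ 0.557  -0.3496  0.0868]
time_s: 3.95
position: [0.5585, -0.3491, 0.0881]
tcp_rot: [[0.055, 0.998, 0.001], [0.998, -0.055, -0.001], [-0.001, 0.001, -1.0]]
contact_force: [-1.6, 1.4, 6.6]
width: 0.0136
grasp_force: 59.0
```

```bash
python3 -m pendant '[[0,0,-5,0,0,0,0],[0,0,-15,0,0,0,0],[0,0,-20,0,0,0,0],[0,0,-25,0,0,0,0],[0,0,-25,0,0,0,0],[0,0,-25,0,0,0,0],[0,0,-25,0,0,0,0],[0,0,-20,0,0,0,0]]';  python3 -c "
from h import *
go(.5415,.153,.25)"
```

```text
time_s: 4.75
position: [0.5582, -0.349, 0.2497]
tcp_rot: [[0.055, 0.998, 0.001], [0.998, -0.055, -0.001], [-0.001, 0.001, -1.0]]
contact_force: [0.7, -0.6, -0.4]
width: 0.0133
grasp_force: 58.7
tool mm [500.3 -44.5  -0.7] yaw 86.83 t 4.75 [ 0.5582 -0.349   0.2497]
```

```bash
python3 -m pendant '[[45,-5,0,0,0,0,0],[45,-5,0,0,0,0,0],[45,-5,0,0,0,0,0],[45,-5,0,0,0,0,0],[45,-5,0,0,0,0,0],[45,-5,0,0,0,0,0],[45,-5,0,0,0,0,0],[45,-5,0,0,0,0,0]]' | head -2; python3 -m pendant '[[45,-3,0,0,0,0,0],[20,0,0,0,0,-3,0],[0,0,0,0,0,-3,0],[0,0,0,0,0,0,0],[0,0,0,0,0,0,0]]' |head -4; python3 -c "
from h import *
go(.5415,.153,.25)
s=get_state()
a=camera('wrist')[:,:,::-1]
cv2.imwrite('pics/w3.png',a)"
```

```text
time_s: 5.55
position: [0.5375, 0.0145, 0.248]
time_s: 6.05
position: [0.5386, 0.0778, 0.2476]
tcp_rot: [[-0.048, 0.999, 0.0], [0.999, 0.048, -0.0], [-0.0, 0.0, -1.0]]
contact_force: [-0.3, -0.4, -0.4]
tool mm [75.   6.6 -2.4] yaw 92.76 t 6.05 [0.5386 0.0778 0.2476]
```

View pics/w3.png

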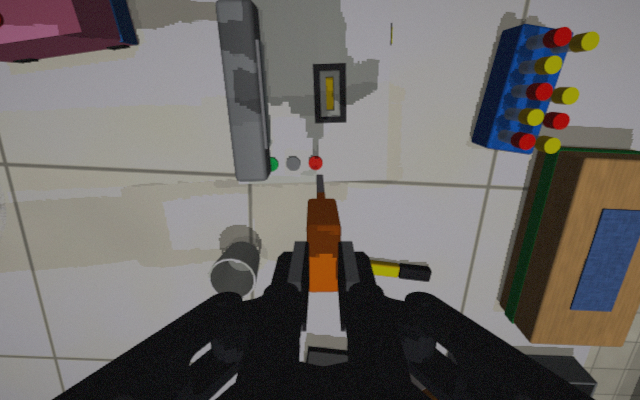

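The slot rim is at x 314–346, y 64–122. The held gauge shows at (322,245), with the blade tip at (320,178).

```bash
python3 - <<'E'
import cv2,numpy as np
a=cv2.imread('pics/w3.png');r=lambda x,y,w,h,k:cv2.resize(a[y:y+h,x:x+w],None,fx=k,fy=k,interpolation=cv2.INTER_CUBIC)
o=np.hstack([r(300,52,60,80,7)[:560],r(295,165,53,80,7)])
o=np.clip(o*1.3,0,255).astype('uint8');print(o.shape);cv2.imwrite('pics/c4.png',o)
E
```

```text
(560, 791, 3)
```

View pics/c4.png

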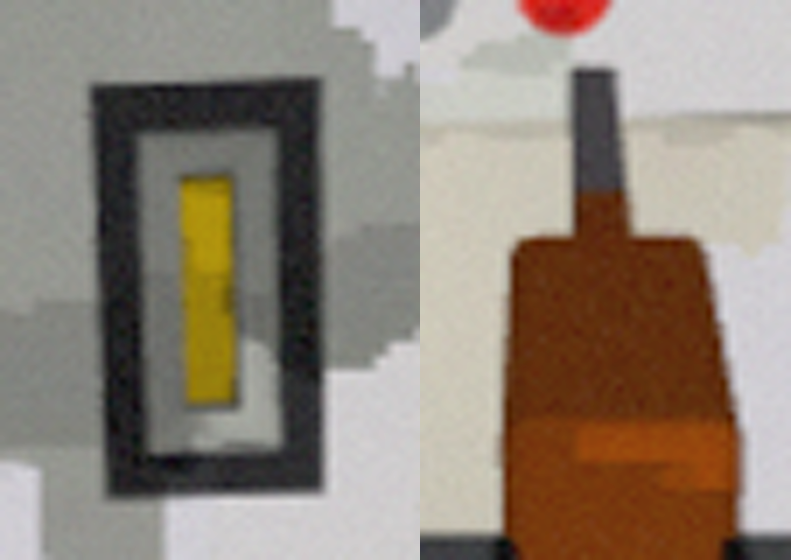

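```bash
python3 - <<'E'
from h import *
m=camera_model('wrist');K=np.array(m['camera_matrix']);H=np.array(m['hand_eye'])
L=lambda u,v:(300+u/7-.43,52+v/7-.43);Rr=lambda u,v:(295+(u-420)/7-.43,165+v/7-.43)
out=[pt('wrist',L(*q),.095) for q in((93,87),(320,80),(324,492),(108,495))]
inn=[pt('wrist',L(*q),.095) for q in((136,132),(280,128),(284,448),(148,455))]
for n,c in(('out',out),('in',inn)):
    c=np.array(c);d=c[0]+c[1]-c[2]-c[3];e=c[1]+c[2]-c[0]-c[3]
    print(n,c.mean(0).round(4),'len',np.linalg.norm(d)/2,np.linalg.norm(e)/2,'yaw y',np.degrees(np.arctan2(d[1],d[0])),'yaw x',np.degrees(np.arctan2(e[1],e[0])))
O=np.array([(-2.5,13,-90),(2.5,13,-90),(-2.5,13,-45),(2.5,13,-45),(-8,18,-20),(8,18,-20),(-8,18,20),(8,18,20)])/1000
I=np.array([Rr(*q) for q in((571,68),(614,68),(576,190),(626,190),(513,238),(702,238),(505,418),(737,418))])
R0=H[:3,:3].T@np.array([[0,1,0],[1,0,0],[0,0,-1.]]);t0=H[:3,:3].T@(np.array([0,0,-.012])-H[:3,3])
ok,r,t=cv2.solvePnP(O,I,K,None,cv2.Rodrigues(R0)[0],t0.reshape(3,1),True)
pr=cv2.projectPoints(O,r,t,K,None)[0][:,0];print('res',(pr-I).round(1).tolist())
G=H@np.vstack([np.hstack([cv2.Rodrigues(r)[0],t]),[0,0,0,1]]);print(G.round(4))
# fixed upright rotation, fit translation
from scipy.optimize import least_squares
f=lambda p:(cv2.projectPoints(O,R0,H[:3,:3].T@(p-H[:3,3]),K,None)[0][:,0]-I).ravel()
q=least_squares(f,[0,0,-.012],x_scale=.001);print('t fixed R',q.x.round(4),q.fun.round(1))
go(.5415,.153,.25)
E
```

```text
out [0.5414 0.1494 0.095 ] len 0.05228796078517124 0.02949294884275557 yaw y 94.42749214307736 yaw x 3.890699014905081
in [0.5415 0.1494 0.095 ] len 0.04101672013487051 0.018649819806039535 yaw y 94.52876977112211 yaw x 4.858076824871564
res [[0.0, 0.2], [0.0, 0.2], [-0.1, 0.4], [0.1, 0.5], [0.3, -1.1], [-0.3, -1.1], [0.3, 0.5], [-0.3, 0.4]]
[[-1.210e-02  9.998e-01 -1.260e-02 -3.800e-03]
 [ 9.995e-01  1.250e-02  2.840e-02 -8.000e-04]
 [ 2.860e-02 -1.220e-02 -9.995e-01  4.000e-04]
 [ 0.000e+00  0.000e+00  0.000e+00  1.000e+00]]
t fixed R [-0.0019 -0.0012 -0.0046] [ 2.5  0.7  2.6  0.7  0.9  0.6  1.3  0.6 -0.1 -1.2  0.1 -1.3 -2.6  0.2
 -2.   0.1]
tool mm [75.3  6.5 -2.5] yaw 92.73 t 6.1 [0.5386 0.0775 0.2475]
```

```bash
python3 -m pendant '[[25,3,0,0,0,0,0],[25,3,0,0,0,0,0],[23.5,3.5,0,0,0,-1.7,0],[0,0,20,0,0,0,0],[0,0,20,0,0,0,0],[0,0,0,0,0,0,0],[0,0,0,0,0,0,0]]' |head -4; python3 - <<'E'
from h import *
go(.5414,.1494,.2)
a=camera('wrist')[:,:,::-1];b=camera('scene')[:,:,::-1]
cv2.imwrite('pics/w5.png',a);cv2.imwrite('pics/s5.png',b)
K,T=[np.array(camera_model('scene')[k]) for k in('camera_matrix','pose')]
q=np.linalg.inv(T)@[.541,.149,.13,1];q=K@q[:3];u,v=(q[:2]/q[2]).astype(int);print(u,v)
r=lambda a,x,y,w,h,k:cv2.resize(a[y:y+h,x:x+w],None,fx=k,fy=k,interpolation=cv2.INTER_CUBIC)
o=np.hstack([r(a,295,140,50,75,8),r(b,u-20,v-50,50,75,8)])
o=np.clip(o*1.3,0,255).astype('uint8');print(o.shape);cv2.imwrite('pics/c5.png',o)
E
```

```text
time_s: 6.8
position: [0.5444, 0.151, 0.2071]
tcp_rot: [[-0.077, 0.997, -0.001], [0.997, 0.077, -0.0], [-0.0, -0.001, -1.0]]
contact_force: [0.2, -0.4, -1.2]
tool mm [-1.4 -3.1  7.1] yaw 94.43 t 6.8 [0.5444 0.151  0.2071]
391 191
(600, 800, 3)
```

View pics/c5.png

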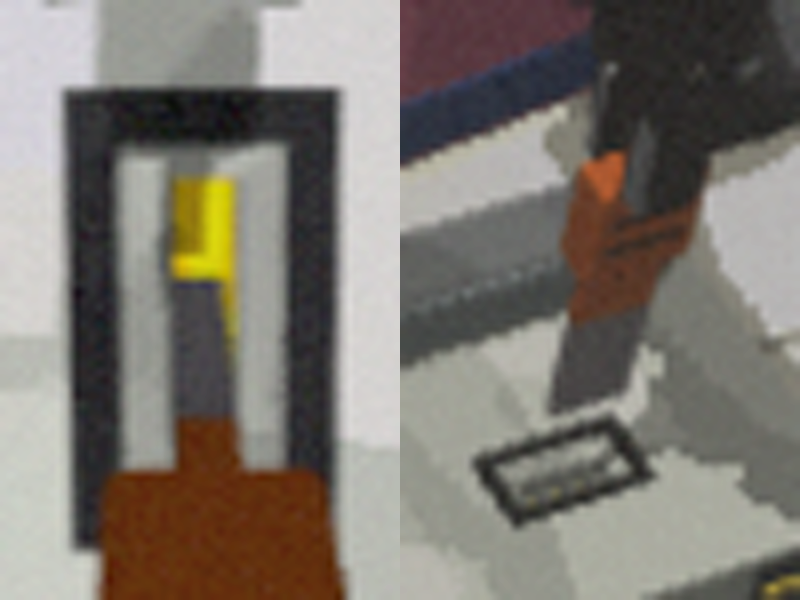

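```bash
cat > fit.py <<'E'
from h import *
from scipy.optimize import least_squares
def fit(n,O,I,yaw):
    m=camera_model(n);K=np.array(m['camera_matrix'])
    if n=='wrist':
        s=get_state();P=np.eye(4);P[:3,:3]=s['tcp_rot'];P[:3,3]=s['position'];T=P@np.array(m['hand_eye'])
    else:T=np.array(m['pose'])
    c,s_=np.cos(np.radians(yaw)),np.sin(np.radians(yaw));R=np.array([[c,-s_,0],[s_,c,0],[0,0,1]])
    O=np.array(O,float)/1000;I=np.array(I,float)
    def f(p):
        X=(O@R.T+p-T[:3,3])@T[:3,:3]@K.T;return (X[:,:2]/X[:,2:]-I).ravel()
    q=least_squares(f,[.541,.15,.14],x_scale=.001);return q.x.round(4),q.fun.round(1)
E
python3 - <<'E'
from fit import *
W=lambda u,v:(295+u/8-.44,140+v/8-.44);S=lambda u,v:(371+(u-400)/8-.44,141+v/8-.44)
# origin at colour line
print('scene',*fit('scene',[(2.5,-13,0),(2.5,13,0),(2.5,-13,-45),(2.5,13,-45)],[S(572,325),S(648,322-18),S(550,410),S(628,388)],4.4))
print('scene3',*fit('scene',[(2.5,-13,0),(2.5,-13,-45),(2.5,13,-45)],[S(572,325),S(550,410),S(628,388)],4.4))
print('wrist',*fit('wrist',[(-2.5,13,-45),(2.5,13,-45),(-2.5,13,0),(2.5,13,0),(-8,18,25),(8,18,25)],[W(173,280),W(222,280),W(177,417),W(237,417),W(107,470),W(325,470)],4.4))
print('wslot',pt('wrist',W(201,90),.095),pt('wrist',W((65+70)/2+1,300),.095),pt('wrist',W(339,300),.095))
print('wslot outer fit',*fit('wrist',[(-14.5,26,0),(14.5,26,0)],[W(65,90),W(339,90)],4.4))
print('sslot',np.mean([pt('scene',S(*q),.095) for q in((475,463),(610,413),(655,470),(517,527))],0))
go(.5414,.1494,.2)
E
```

```text
scene [0.5055 0.1795 0.1281] [ 0.3 -0.2 -0.3 -0.4  0.6  0.4 -0.5  0.3]
scene3 [0.5126 0.1743 0.1385] [ 0.1 -0.4  0.4  0.3 -0.6  0.2]
wrist [0.5437 0.151  0.1732] [ 1.4  0.1  1.7  0.1  0.   0.8  0.2  0.7 -1.6 -0.8 -0.9 -0.8]
wslot [0.54063858 0.1764046  0.095     ] [0.52773293 0.1518696  0.095     ] [0.55760921 0.15414929 0.095     ]
wslot outer fit [0.5427 0.1516 0.1007] [ 0.  0. -0. -0.]
sslot [0.5396575  0.15471133 0.095     ]
tool mm [-1.7 -4.2  8.5] yaw 94.46 t 6.9 [0.5454 0.1514 0.2085]
```

```bash
python3 -m pendant '[[0,0,8,0,0,0,0],[0,0,8,0,0,0,0],[0,0,8,0,0,0,0],[0,0,8,0,0,0,0],[0,0,8,0,0,0,0],[0,0,8,0,0,0,0],[0,0,0,0,0,0,0],[0,0,0,0,0,0,0]]' 80; python3 -m pendant '[[0,0,5,0,0,0,0],[0,0,5,0,0,0,0],[0,0,5,0,0,0,0],[0,0,5,0,0,0,0],[0,0,0,0,0,0,0],[0,0,0,0,0,0,0]]'; python3 - <<'E'
from h import *
a=camera('wrist')[:,:,::-1];b=camera('scene')[:,:,::-1]
cv2.imwrite('pics/w6.png',a);cv2.imwrite('pics/s6.png',b)
r=lambda a,x,y,w,h,k:cv2.resize(a[y:y+h,x:x+w],None,fx=k,fy=k,interpolation=cv2.INTER_CUBIC)
o=np.hstack([r(a,295,140,50,75,8),r(b,371,151,50,75,8)])
o=np.clip(o*1.3,0,255).astype('uint8');cv2.imwrite('pics/c6.png',o)
E
```

```text
time_s: 7.7
position: [0.5444, 0.1518, 0.1589]
tcp_rot: [[-0.079, 0.997, -0.001], [0.997, 0.079, -0.0], [-0.0, -0.001, -1.0]]
contact_force: [0.2, 0.2, -1.2]
width: 0.0124
grasp_force: 80.4
time_s: 8.3
position: [0.5453, 0.152, 0.1405]
tcp_rot: [[-0.079, 0.997, 0.002], [0.997, 0.079, 0.0], [0.0, 0.002, -1.0]]
contact_force: [-1.5, -0.1, 5.6]
width: 0.0129
grasp_force: 81.2
```

View pics/c6.png

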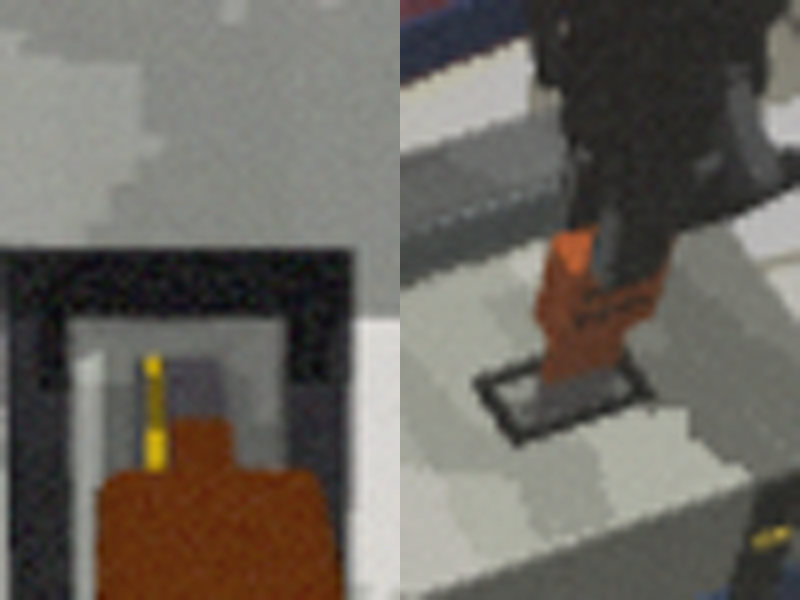

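```bash
cat > lz.py <<'E'
from fit import *
def lz(rim,lft,rgt,S):
    c=np.mean([pt('scene',S(*q),.095) for q in rim],0);print('slot',c.round(4))
    m=camera_model('scene');K=np.array(m['camera_matrix']);T=np.array(m['pose'])
    y=np.radians(4.4);ex=np.array([np.cos(y),np.sin(y),0]);ey=np.array([-np.sin(y),np.cos(y),0])
    # ray meets plane x_slot=dx -> y,z
    for dx in(1,2.5,4):
        for q in(lft,rgt):
            uv=S(*q);d=T[:3,:3]@np.linalg.solve(K,[*uv,1]);o=T[:3,3]-c
            k=(dx/1000-o@ex)/(d@ex);p=o+k*d;print(dx,'y %.1f z %.1f mm'%(p@ey*1000,p[2]*1000))
E
python3 - <<'E'
from lz import *
S=lambda u,v:(371+(u-400)/8-.44,151+v/8-.44)
lz(((475,383),(608,335),(655,392),(517,447)),(541,385),(624,361),S);go(.54,.15,.128)
E
```

```text
slot [0.54   0.1544 0.095 ]
1 y -10.1 z 7.9 mm
1 y 20.4 z 5.9 mm
2.5 y -11.3 z 10.1 mm
2.5 y 19.2 z 8.2 mm
4 y -12.4 z 12.4 mm
4 y 17.9 z 10.5 mm
tool mm [-1.6 -5.5 12.5] yaw 94.53 t 8.4 [0.5453 0.152  0.1405]
```

```bash
python3 -m pendant '[[0,0,4,0,0,0,0],[0,0,3,0,0,0,0],[0,0,2,0,0,0,0],[0,0,0,0,0,0,0],[0,0,0,0,0,0,0]]'; python3 - <<'E'
from h import *
a=camera('wrist')[:,:,::-1];b=camera('scene')[:,:,::-1]
r=lambda a,x,y,w,h,k:cv2.resize(a[y:y+h,x:x+w],None,fx=k,fy=k,interpolation=cv2.INTER_CUBIC)
o=np.hstack([r(a,295,140,50,75,8),r(b,376,170,30,45,13.34)[:600,:400]])
o=np.clip(o*1.4,0,255).astype('uint8');cv2.imwrite('pics/c7.png',o)
E
```

```text
time_s: 8.9
position: [0.545, 0.152, 0.1315]
tcp_rot: [[-0.079, 0.997, 0.001], [0.997, 0.079, 0.0], [0.0, 0.001, -1.0]]
contact_force: [-2.7, -0.5, 6.5]
width: 0.0128
grasp_force: 81.3
```

View pics/c7.png

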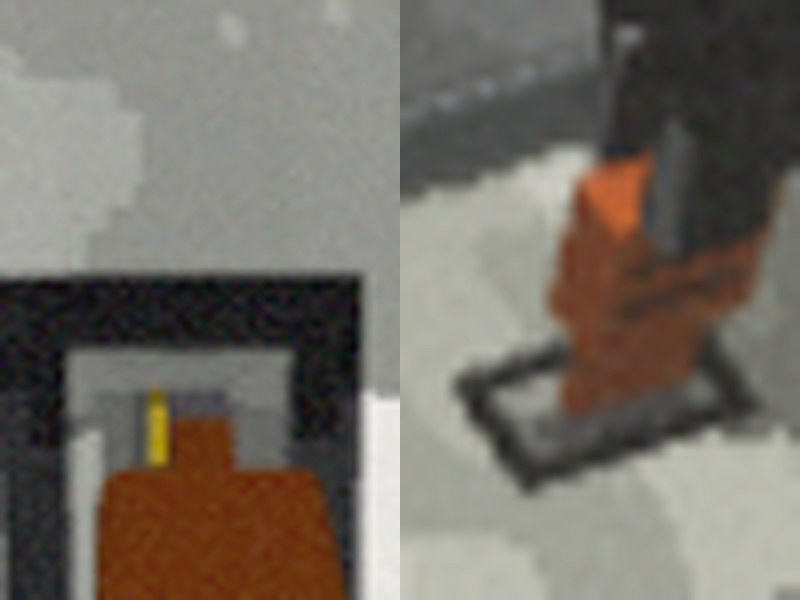

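```bash
python3 - <<'E'
from lz import *
S=lambda u,v:(376+(u-400)/13.34-.46,170+v/13.34-.46)
c=np.mean([pt('scene',S(*q),.095) for q in((455,383),(757,405))],0);print(c)
lz(((455,383),(757,405)),(565,413),(694,380),S)
for i in range(1):go(.54,.15,.128)
E
```

```text
[0.53963083 0.15427052 0.095     ]
slot [0.5396 0.1543 0.095 ]
1 y -9.4 z -0.3 mm
1 y 19.4 z -3.6 mm
2.5 y -10.6 z 2.0 mm
2.5 y 18.2 z -1.3 mm
4 y -11.7 z 4.3 mm
4 y 17.0 z 1.0 mm
tool mm [-1.6 -5.1  3.5] yaw 94.53 t 9.0 [0.545  0.152  0.1315]
```

The gauge is in the slot with the line 2–3.5 mm above the top face. I'll press 3 mm further.

```bash
python3 -m pendant '[[0,0,2,0,0,0,0],[0,0,1,0,0,0,0],[0,0,0,0,0,0,0],[0,0,0,0,0,0,0],[0,0,0,0,0,0,0]]'; python3 - <<'E'
from h import *
b=camera('scene')[:,:,::-1]
o=cv2.resize(b[170:210,376:416],None,fx=15,fy=15,interpolation=cv2.INTER_CUBIC)
cv2.imwrite('pics/c8.png',np.clip(o*1.4,0,255).astype('uint8'))
E
```

```text
time_s: 9.5
position: [0.545, 0.152, 0.1287]
tcp_rot: [[-0.079, 0.997, 0.001], [0.997, 0.079, 0.0], [0.0, 0.001, -1.0]]
contact_force: [-2.9, -0.7, 7.7]
width: 0.0126
grasp_force: 81.5
```

View pics/c8.png

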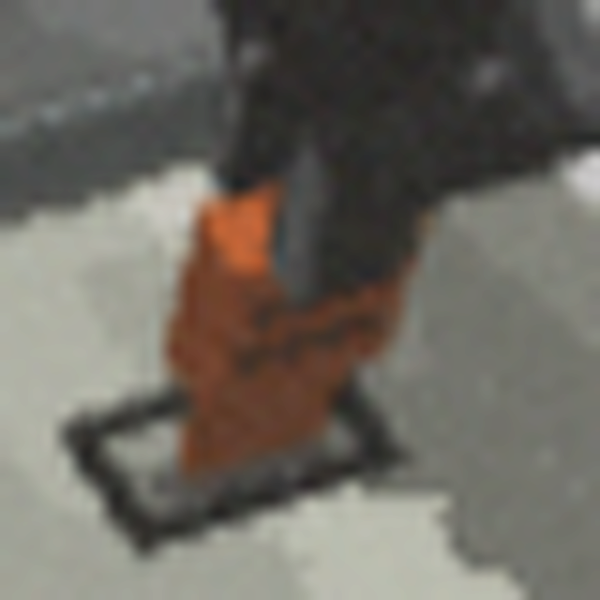

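```bash
python3 - <<'E'
from lz import *
S=lambda u,v:(376+u/15-.47,170+v/15-.47)
lz(((62,435),(403,457)),(185,475),(330,436),S)
E
```

```text
slot [0.5402 0.1541 0.095 ]
1 y -9.4 z -2.4 mm
1 y 19.4 z -5.2 mm
2.5 y -10.5 z -0.1 mm
2.5 y 18.2 z -2.9 mm
4 y -11.7 z 2.2 mm
4 y 17.0 z -0.6 mm
```

```bash
python3 -m pendant '[[0,0,0,0,0,0,0.25],[0,0,0,0,0,0,0.4],[0,0,0,0,0,0,0.5],[0,0,0,0,0,0,0.5],[0,0,0,0,0,0,0.5],[0,0,0,0,0,0,0.5]]' ; python3 -m pendant '[[0,0,-10,0,0,0,0.5],[0,0,-20,0,0,0,0.5],[0,0,-30,0,0,0,0.5],[0,0,-30,0,0,0,0.5],[0,0,-30,0,0,0,0.5],[0,0,-30,0,0,0,0.5],[-40,0,0,0,0,0,0.5],[-40,0,0,0,0,0,0.5]]'; python3 - <<'E'
from h import *
camera('scene');b=camera('scene')[:,:,::-1]
cv2.imwrite('pics/s9.png',b)
o=cv2.resize(b[165:210,371:416],None,fx=13,fy=13,interpolation=cv2.INTER_CUBIC)
cv2.imwrite('pics/c9.png',np.clip(o*1.4,0,255).astype('uint8'))
E
```

```text
time_s: 10.15
position: [0.5445, 0.1518, 0.127]
tcp_rot: [[-0.079, 0.997, -0.0], [0.997, 0.079, -0.0], [-0.0, -0.0, -1.0]]
contact_force: [-0.6, 0.5, 0.6]
width: 0.0429
grasp_force: 0.0
time_s: 10.95
position: [0.552, 0.0722, 0.2802]
tcp_rot: [[-0.082, 0.997, 0.005], [0.997, 0.082, 0.0], [-0.0, 0.005, -1.0]]
contact_force: [1.0, 0.5, -0.8]
width: 0.0427
grasp_force: 0.0
```

View pics/c9.png

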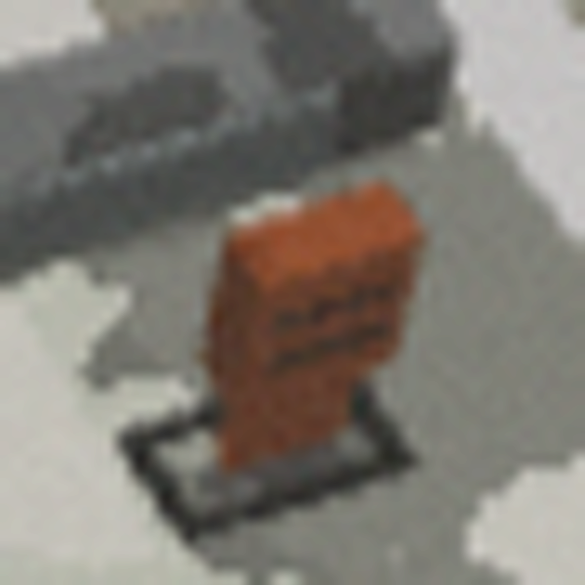

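```bash
python3 - <<'E'
from lz import *
S=lambda u,v:(371+u/13-.46,165+v/13-.46)
lz(((118,442),(418,462)),(220,472),(345,440),S)
c=np.mean([pt('scene',S(*q),.095) for q in((118,442),(418,462))],0)
O=[(-8,-18,65),(-8,18,65),(8,18,65),(8,-18,65),(2.5,-13,0),(2.5,13,0)]
I=[S(228,236),S(387,183),S(428,233),S(262,280),S(220,472),S(345,440)]
p,f=fit('scene',O,I,4.4);print((p-c)*1000,f)
# z only, for xy fixed at slot + dx
m=camera_model('scene');K=np.array(m['camera_matrix']);T=np.array(m['pose'])
for dx in(0,1,1.5):
    for z in(-4,-2,0,2,4):
        X=(c+np.array([dx,0,z+65])/1000-T[:3,3])@T[:3,:3]@K.T;d=X[:2]/X[2]-np.mean(I[:4],0);print(dx,z,d.round(2))
E
```

```text
slot [0.5405 0.1544 0.095 ]
1 y -11.3 z 0.1 mm
1 y 17.4 z -3.2 mm
2.5 y -12.4 z 2.4 mm
2.5 y 16.2 z -0.9 mm
4 y -13.6 z 4.7 mm
4 y 14.9 z 1.4 mm
[-10.477197     9.01876538 -13.7       ] [-0.4 -0.4  0.  -0.4  0.   0.2  0.1  0.7  0.5  0.1 -0.3 -0.4]
0 -4 [-1.04  1.35]
0 -2 [-0.92  0.82]
0 0 [-0.8   0.28]
0 2 [-0.68 -0.25]
0 4 [-0.56 -0.79]
1 -4 [-0.87  1.64]
1 -2 [-0.75  1.11]
1 0 [-0.63  0.58]
1 2 [-0.51  0.04]
1 4 [-0.39 -0.49]
1.5 -4 [-0.79  1.79]
1.5 -2 [-0.67  1.26]
1.5 0 [-0.55  0.72]
1.5 2 [-0.43  0.19]
1.5 4 [-0.31 -0.35]
```

```bash
python3 -c "
from bench import *
print(hand_in())"
```

```text
the job is handed in; nothing more can be done
None
```

The orange gauge stands released in the white reader's slot with its colour line about 1 mm above the top face (estimates ran from about -1 to +2.5 mm, limit ±4 mm); I handed it in at about 11 s, no verdict came back, and I saw no contact with the blue gauge or other items but did not re-measure them.

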